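# Gather the loose nuts in the tray's pouring corner

### The job

Pull the drawer of the small bench unit out to its stop, take the metal sorting tray by its bow handle and lift it well clear of the drawer. Tilt it until all three loose hexagon nuts have slid together into its pouring corner (the one corner that is cut off and low), and finish still holding it up like that: tilted, the nuts resting in that corner, nothing put down or let go. Leave the drawer open and do not disturb the flask, the beaker and the dish beside the work.

Things in the scene. Friction and masses are not known exactly. Their poses are not given: they have to be found in the camera images.
- unit: grey bench drawer unit, fixed on the table, 220 mm deep (x) x 236 mm wide (y) x 130 mm high, with one drawer; origin at the centre of its underside; its -x axis points out of the drawer front, the way the drawer opens; its top is closed
- drawer_handle (a point): middle of the drawer's steel bar handle: round bar 10 mm thick, 100 mm long, level and along the unit's y, its axis 38 mm in front of the drawer front and 18 mm below the unit's top; moves with the drawer; axes as the unit's
- drawer (a joint): how far the drawer is pulled out, m: 0 shut, 0.174 at its stop; light friction of about 1 N, stays where it is left. Drawer inside 175 mm (x) x 194 mm (y), floor 22 mm above the table, side and back walls up to 61 mm and front panel up to 126 mm above the table; the tray stands within about 10 mm of its middle
- tray: aluminium sorting tray, 116 (x) x 90 mm (y), walls 30 mm high and 3 thick, floor 3 thick, about 0.25 kg, loose in the drawer, turned any way; origin at the centre of its underside, z up. A fixed bow handle stands over its middle, open below so that nuts pass under it. The corner at +x, +y is the pouring corner: cut off at 45 degrees (22 mm off each side), its wall only 18 mm high, with a lip outside
- tray_grip (a point): middle of the black grip bar of the tray's bow handle, 70 mm above the tray's underside on its centre line; the bar runs along the tray's x from end to end, is 12 mm thick (y) and 16 mm high (z); axes as the tray's
- pour_corner (a point): the pouring corner inside: on the tray's floor, at the middle of the inner face of the low slanting wall (44.9, 31.9, 3 mm from the tray's origin); axes as the tray's
- nut_1: bright steel M10 hexagon nut, 16 mm across flats, 8.4 mm high, 12 g, lying loose and flat on the tray's floor; origin at the centre of its underside; slippery: begins to slide when the tray is tilted by 10 to 15 degrees
- nut_2: bright steel M10 hexagon nut, 16 mm across flats, 8.4 mm high, 12 g, lying loose and flat on the tray's floor; origin at the centre of its underside; slippery: begins to slide when the tray is tilted by 10 to 15 degrees
- nut_3: bright steel M10 hexagon nut, 16 mm across flats, 8.4 mm high, 12 g, lying loose and flat on the tray's floor; origin at the centre of its underside; slippery: begins to slide when the tray is tilted by 10 to 15 degrees
- flask: conical glass flask, 63 mm wide, 105 mm high, standing right of the drawer unit; origin at the centre of its underside; to be left where it is
- beaker: glass beaker, about 80 mm wide, 95 mm high, standing left of the work; origin at the centre of its underside; to be left where it is
- dish: white porcelain evaporating dish, 72 mm wide, 29 mm high, standing right of the work; origin at the centre of its underside; to be left where it is

How it is judged:
By the outcome, as a careful person would: the job done as asked, in the order asked, and still so for the second after the job is handed in, while the arm keeps its last pose, push and grip.
It also fails if it takes over 51 s, if anything falls off the work surface, if the arm or the gripper's body presses on something with over 40 N, if the wrist force passes 120 N, or if a joint passes its speed limit or range.

### The arm

A 6-joint arm with a two-finger parallel gripper is mounted at the origin on a cart in front of the work surface, level with it; the furniture and walls round the work are solid. World frame = base frame: x ahead of the robot, y to its left, z up, the work surface at z = 0. Lengths are in m, angles in rad, forces in N, time in s.
With the tool pointing down it reaches from about 0.325 to 0.775 m from the base axis. Payload 9.3 kg.
Tool frame: the origin (TCP) lies on the front face of the gripper's body, between the roots of the fingers; the fingertips stand 73 mm ahead of it and the grasp point (between the pads) lies 54 mm ahead of it; x points along the fingers, y is the direction in which the jaws open and shut, and the axes are right-handed (so a half turn about x gives the same grasp; the last joint's range is limited). The gripper opens to 85 mm and grips with 20 to 120 N. Pads are 22 mm wide; open, the fingers measure 114 mm over their backs; the gripper's body (76 mm by 85 mm) begins 54 mm behind the grasp point. The pads swing forward as they close: fully open they stand 13 mm farther back than shut.
Start: joints at [1.141, 0.259, 0.021, 1.334, 0, 1.418], TCP at [0.15, 0.529, 0.304] pointing down, gripper open.
Joint ranges: [-3.04, 3.04], [-0.91, 1.82], [-1.04, 1.36], [-1.92, 1.95], [-1.52, 1.45], [-3.14, 3.14]. Speed limits (rad/s): [2.22, 2.22, 2.79, 3.14, 3.14, 3.14].

### API

Orientations are given as [roll, pitch, yaw] about the fixed x, y, z axes, in that order (R = Rz(yaw) Ry(pitch) Rx(roll)).
In Python, from rig import r, optics, workorder gives the robot as it stands.
- The arm moves only by the tool apply_moves, never from a script. Its argument "rows" is text: rows parted by semicolons, each of 7 numbers parted by spaces: the turn, a rotation vector about the tool's x, y, z in rad, then the shift along the tool's x, y, z in cm, then the closure, from 0 (fully open) to 1 (shut). In form: ax ay az tx ty tz jaw; .... A call has 1 to 10 rows; each row shifts and turns the pose as measured when the row begins, along the tool's axes as they then stand; what a row does not reach is not made up. A row lasts 1/10 s, in which the tool goes at most 50 mm and 8.59 degrees, less where a joint would pass 70% of its speed; a pose out of reach is approached as far as the arm can. A call with a gripper value outside its range is refused whole. The fingers move at their own pace and stop on an object; "force" is the grip in N (left out, the last holds). Time passes only in rows, so rows that do not move let the fingers close. It gives the time, the measured TCP pose, the force and the opening at its end, in the units of the state.
- r.sense(): the state, without advancing time (a new reading comes with each control period).
- optics.capture(name): name is "scene" or "side" or "wrist"; returns the picture (480x640x3 uint8, red, green, blue); there is no depth.
- optics.camera_info(name): a dict with "mtx" (3x3 intrinsics, pixels), "k1" (the pictures are not rectified: a ray, as slopes to the right and down, at radius r is drawn at 1 + k1 r^2 times it, then the intrinsics apply), "R" (3x3) and "t" (3): a world point X has camera coordinates R X + t. Camera axes: x right, y down, z forward; pixel columns grow to the right and rows downward; lengths in m; the calibration is good to about 2 mm. A picture is of the moment at which its call begins: read the wrist's pose just before it. camera_info takes no time and is no camera call; for the wrist camera it gives the pose at the moment of the call.
- workorder.hand_in(): hands the job in, once; it reports no verdict.
The state is a dict: "time": time; "joint_positions": joint angles; "qvel": joint speeds; "joint_torque": joint torques, N m; "ee_pos": TCP position; "ee_rot": TCP orientation; "ft_force": force on the tool from outside, world axes, zero at the start; "wrist_torque": the same for the moment, N m; "grip_width": opening from 0.0 (shut) to 1.0 (fully open).
Only numpy, scipy, OpenCV 4.12 (cv2) and the standard library are available. Lean on these libraries where they do the work, as an engineer would, in place of code of your own. Each camera call takes 0.05 s, during which the arm holds its last target. There are 200 camera calls.

## Working session

There is one attempt and no reset: what is moved stays moved. The work goes in short steps, Python scripts to look and compute and a tool call to move; the robot and the scene stay as the last step left them, time stands still between calls to the robot, and variables do not carry over. Pictures are saved under pics/ and viewed, about 8 in all and at most 12, crops included, and the job is handed in when it is done.

Besides the shell and the picture viewer there is one more tool, called after "Call:" by a JSON object that holds its "op" and its "data". apply_moves: Moves the arm, as the interface text tells. Its arguments: {"type":"object","properties":{"rows":{"type":"string"},"force":{"type":"number"}},"required":["rows"]}

```bash
mkdir -p pics; ls
python3 - <<'E'
from rig import r,optics
import cv2,numpy as np
s=r.sense();print({k:np.round(v,3) for k,v in s.items()})
for n in("scene","side"):
    im=optics.capture(n);cv2.imwrite(f"pics/{n}0.png",im[:,:,::-1])
    print(n,optics.camera_info(n))
E
```

```text
pics
{'time': np.float64(0.0), 'joint_positions': array([1.141, 0.259, 0.021, 1.334, 0.   , 1.418]), 'qvel': array([ 0.   , -0.   ,  0.   , -0.001,  0.   , -0.003]), 'joint_torque': array([ 1.0000e-03, -5.5565e+01,  3.4453e+01,  1.4000e-02, -0.0000e+00,
       -0.0000e+00]), 'ee_pos': array([0.15 , 0.529, 0.303]), 'ee_rot': array([-1.748,  1.569, -2.025]), 'ft_force': array([-0.   , -0.761, -0.453]), 'wrist_torque': array([-0.006,  0.018, -0.024]), 'grip_width': np.float64(0.998)}
scene {'mtx': array([[526.63934093,   0.        , 322.79197955],
       [  0.        , 526.63934093, 237.46940359],
       [  0.        ,   0.        ,   1.        ]]), 'k1': -0.06823238345707543, 'R': array([[-0.842236  , -0.53896439, -0.01248612],
       [-0.47361909,  0.75078822, -0.46043675],
       [ 0.25753344, -0.38188274, -0.8876047 ]]), 't': array([0.54502105, 0.35125744, 1.10255942])}
side {'mtx': array([[574.9775117 ,   0.        , 325.61426337],
       [  0.        , 574.9775117 , 239.80003275],
       [  0.        ,   0.        ,   1.        ]]), 'k1': -0.09565621774834926, 'R': array([[-0.51862307,  0.8549636 , -0.00820749],
       [ 0.6010941 ,  0.35776492, -0.71462588],
       [-0.60804276, -0.37555494, -0.69945871]]), 't': array([ 0.36285504, -0.32708371,  2.06993127])}
```

View pics/scene0.png

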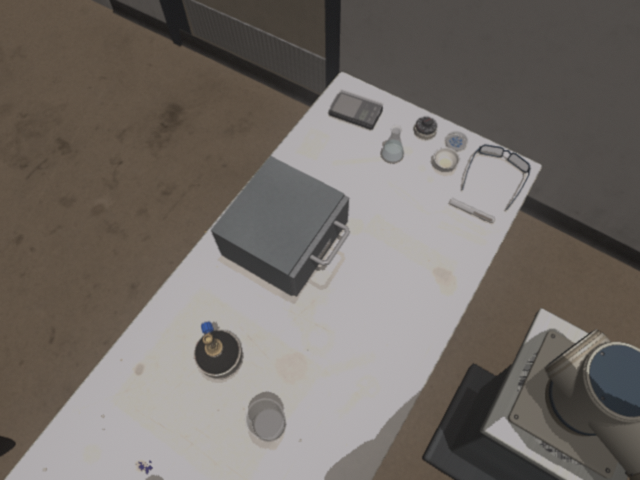

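View pics/side0.png

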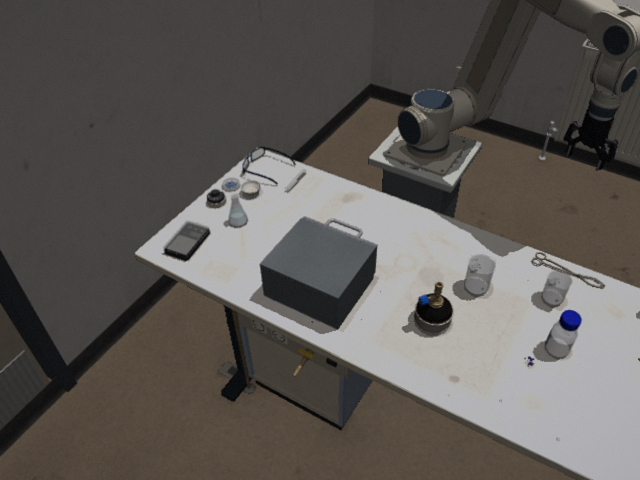

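The scene view shows the unit's top with corners near (275,160), (349,195), (292,275) and (215,233), and the bar handle from about (347,230) to (320,265). The drawer faces the robot, the flask is at (392,150), the dish at (445,160) and the beaker at (267,420). The side view agrees: the handle is at (345,225).

```bash
cat > h.py <<'E'
from rig import r,optics
import cv2,numpy as np
from scipy.spatial.transform import Rotation as Ro
def ray(n,uv,ci=None):
    c=ci or optics.camera_info(n);K=c["mtx"]
    p=cv2.undistortPoints(np.array([[uv]],float),K,np.array([c["k1"],0,0,0]))[0,0]
    # k1 forward model equals OpenCV radial model
    d=c["R"].T@np.array([p[0],p[1],1]);o=-c["R"].T@c["t"];return o,d/np.linalg.norm(d)
def onz(n,uv,z,ci=None):
    o,d=ray(n,uv,ci);return o+d*(z-o[2])/d[2]
def tri(rays):
    A=sum(np.eye(3)-np.outer(d,d) for o,d in rays);b=sum((np.eye(3)-np.outer(d,d))@o for o,d in rays)
    return np.linalg.solve(A,b)
def proj(n,X,ci=None):
    c=ci or optics.camera_info(n)
    return cv2.projectPoints(np.array([X],float).reshape(-1,3),cv2.Rodrigues(c["R"])[0],c["t"],c["mtx"],np.array([c["k1"],0,0,0]))[0][:,0]
def pose():
    s=r.sense();return np.array(s["ee_pos"]),Ro.from_euler("xyz",s["ee_rot"])
def go(p,R):
    "move to world p,R from now: rotvec (tool), shift (tool, cm) and rows needed"
    p0,R0=pose();w=(R0.inv()*R).as_rotvec();t=R0.inv().apply(np.array(p)-p0)*100
    n=max(np.linalg.norm(t)/5,np.degrees(np.linalg.norm(w))/8.59)
    print("rotvec",w.round(3),"shift cm",t.round(2),"rows>=",round(n,2))
def toolR(x,y):
    x=np.array(x,float);x/=np.linalg.norm(x);y=np.array(y,float);y-=x*(x@y);y/=np.linalg.norm(y)
    return Ro.from_matrix(np.c_[x,y,np.cross(x,y)])
E
python3 - <<'E'
from h import *
C=np.array([onz("scene",u,.13)for u in[(275,160),(349,195),(292,275),(215,233)]]);print(C.round(3))
print("sides",[np.linalg.norm(C[i]-C[i-1]).round(3) for i in range(4)],"mid",C.mean(0).round(3))
print("side view reproj",proj("side",C).round(0).tolist())
H=np.array([onz("scene",u,.112)for u in[(347,230),(320,265)]]);print("handle",H.round(3),H.mean(0))
for n,uv in[("flask",(392,155)),("dish",(445,163)),("beaker",(267,425))]:print(n,onz("scene",uv,0).round(3))
p,R=pose();print(R.as_matrix().round(2))
a=cv2.imread("pics/scene0.png")[130:330,190:390];b=cv2.imread("pics/side0.png")[190:340,240:400]
cv2.imwrite("pics/crop0.png",np.hstack([cv2.resize(a,(400,400),interpolation=2),cv2.resize(b,(400,400),interpolation=2)]))
E
```

```text
[[ 0.843 -0.1    0.13 ]
 [ 0.645 -0.11   0.13 ]
 [ 0.643  0.123  0.13 ]
 [ 0.843  0.131  0.13 ]]
sides [np.float64(0.231), np.float64(0.199), np.float64(0.233), np.float64(0.2)] mid [0.744 0.011 0.13 ]
side view reproj [[264.0, 259.0], [302.0, 214.0], [375.0, 244.0], [340.0, 294.0]]
handle [[ 0.606 -0.039  0.112]
 [ 0.611  0.065  0.112]] [0.60855009 0.01317415 0.112     ]
flask [ 0.652 -0.35   0.   ]
dish [ 0.52  -0.403  0.   ]
beaker [0.535 0.392 0.   ]
[[-0.    0.27  0.96]
 [-0.    0.96 -0.27]
 [-1.   -0.   -0.  ]]
```

View pics/crop0.png

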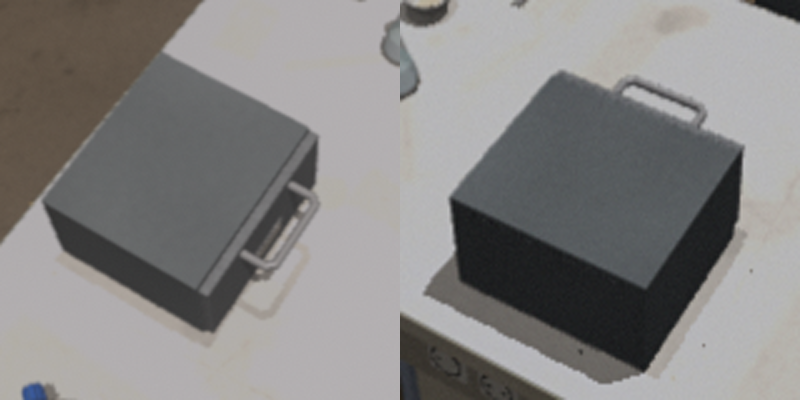

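The crop shows the top corners in the scene at (271,157), (349,196), (295,276) and (212,231), with bar ends at (348,230) and (319,265). In the side view the bar ends are at (330,220) and (362,229).

Run:
```python
from h import *
a=[(271.5,157.5),(349,196.5),(295,276.5),(212,231)];b=[(260.8,264),(306,217),(377.2,245.5),(338,298.7)]
C=np.array([tri([ray("scene",u),ray("side",v)]) for u,v in zip(a,b)]);print(C.round(3))
y=C[3]-C[0]+C[2]-C[1];print("yaw from y axis",np.degrees(np.arctan2(-y[0],y[1])), C.mean(0),[np.linalg.norm(C[i]-C[i-1]).round(3) for i in range(4)])
H=np.array([tri([ray("scene",u),ray("side",v)]) for u,v in[((348,230),(330,220)),((319,265),(362,229))]]);print(H.round(3),H.mean(0).round(3))
```

```text
[[ 0.857 -0.103  0.124]
 [ 0.643 -0.103  0.126]
 [ 0.638  0.123  0.122]
 [ 0.855  0.13   0.124]]
yaw from y axis 0.9037872799561505 [0.74807195 0.01176672 0.12405711] [np.float64(0.232), np.float64(0.214), np.float64(0.226), np.float64(0.217)]
[[ 0.605 -0.042  0.109]
 [ 0.609  0.068  0.127]] [0.607 0.013 0.118]
```

Run:
```python
from h import *
go([.605,.013,.29],toolR([0,0,-1],[1,0,0]))
p,R=pose();R2=toolR([0,0,-1],[1,0,0]);print(R2.inv().apply(np.array([.605,.013,.29])-p)*100)
```

```text
rotvec [1.294e+00 1.000e-03 1.000e-03] shift cm [  1.37 -37.2   57.84] rows>= 13.76
[ 1.33172859 45.47651558 51.59095459]
```

Call:
{"op": "apply_moves", "data": {"rows": "0.13 0 0 0 0 0 0.65;0.13 0 0 0 0 0 0.65;0.13 0 0 0 0 0 0.65;0.13 0 0 0 0 0 0.65;0.13 0 0 0 0 0 0.65;0.13 0 0 0 0 0 0.65;0.13 0 0 0 0 0 0.65;0.13 0 0 0 0 0 0.65;0.13 0 0 0 0 0 0.65;0.13 0 0 0 0 0 0.65"}}

```text
time: 1.1
ee_pos: [0.1497, 0.5278, 0.2994]
ee_rot: [-0.372, 1.561, -1.999]
ft_force: [0.0, 0.0, -0.8]
grip_width: 0.352
```

Call:
{"op": "apply_moves", "data": {"rows": "0 0 0 0 3 3.4 0.65;0 0 0 0 3 3.4 0.65;0 0 0 0 3 3.4 0.65;0 0 0 0 3 3.4 0.65;0 0 0 0 3 3.4 0.65;0 0 0 0 3 3.4 0.65;0 0 0 0 3 3.4 0.65;0 0 0 0 3 3.4 0.65;0 0 0 0 3 3.4 0.65;0 0 0 0 3 3.4 0.65"}}

```text
time: 2.1
ee_pos: [0.4338, 0.1605, 0.2983]
ee_rot: [-0.511, 1.557, -2.135]
ft_force: [1.3, 1.5, 0.3]
grip_width: 0.353
```

Run:
```python
from h import *
go([.605,.013,.29],toolR([0,0,-1],[1,0,0]));print(pose()[0],r.sense()["joint_positions"],r.sense()["grip_width"])
```

```text
rotvec [-0.053  0.012  0.007] shift cm [ 0.87 17.88 13.81] rows>= 4.52
[0.43381934 0.16045916 0.29826607] [ 0.17739644  0.11698463 -0.17386663  1.28907758 -0.00996873  1.80138139] 0.3528660597681476
```

Call:
{"op": "apply_moves", "data": {"rows": "-0.01 0 0 0.2 3.6 2.8 0.65;-0.01 0 0 0.2 3.6 2.8 0.65;-0.01 0 0 0.2 3.6 2.8 0.65;-0.01 0.01 0 0.2 3.6 2.8 0.65;-0.01 0 0 0.2 3.6 2.8 0.65;0 0 0 0 0 0 0.65"}}

```text
time: 2.7
ee_pos: [0.6167, 0.0016, 0.2851]
ee_rot: [-1.468, 1.561, -3.046]
ft_force: [-0.9, 0.3, -0.6]
grip_width: 0.349
```

Run:
```python
from h import *
go([.605,.013,.166],toolR([0,0,-1],[1,0,0]));print(pose()[0])
ci=optics.camera_info("wrist");im=optics.capture("wrist");cv2.imwrite("pics/w1.png",im[:,:,::-1]);print(proj("wrist",[[.605,-.037,.112],[.605,.063,.112],[.639,-.1,.13],[.639,.13,.13]],ci).round(0).tolist())
```

```text
rotvec [-0.007  0.001  0.01 ] shift cm [11.92 -1.07 -1.14] rows>= 2.4
[0.61670967 0.00163623 0.2850956 ]
[[303.0, 300.0], [300.0, 154.0], [352.0, 393.0], [358.0, 28.0]]
```

View pics/w1.png

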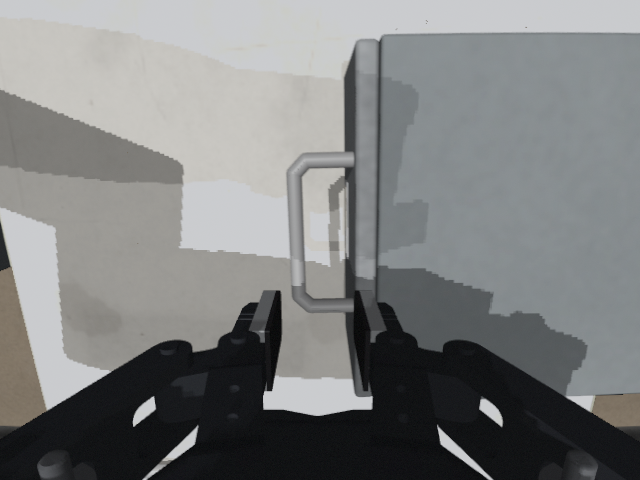

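The wrist view shows the bar at column 297, rows 160 to 300, and the front panel edge near column 355. The handle is therefore about 3 mm nearer than estimated, at x≈0.602, y≈0.012.

Call:
{"op": "apply_moves", "data": {"rows": "0 0 0 0 -0.7 -0.5 0.65;0 0 0 0 -0.7 -0.5 0.65;0 0 0 3 0 0 0.65;0 0 0 3 0 0 0.65;0 0 0 3 0 0 0.65;0 0 0 2.9 0 0 0.65;0 0 0 0 0 0 0.65"}}

```text
time: 3.45
ee_pos: [0.5912, 0.0222, 0.1678]
ee_rot: [-1.584, 1.565, 3.13]
ft_force: [0.0, 0.1, 0.2]
grip_width: 0.356
```

Call:
{"op": "apply_moves", "data": {"rows": "0 0 0 0 0 0 1;0 0 0 0 0 0 1;0 0 0 0 0 0 1;0 0 0 0 0 0 1;0 0 0 0 0 0 1;0 0 0 0 0 0 1", "force": 40}}

```text
time: 4.05
ee_pos: [0.5891, 0.0236, 0.17]
ee_rot: [-1.354, 1.563, -2.921]
ft_force: [0.4, -1.2, -12.6]
grip_width: 0.099
```

Call:
{"op": "apply_moves", "data": {"rows": "0 0 0 0.2 -1 0 1;0 0 0 0.1 -2 0 1;0 0 0 0 -2 0 1;0 0 0 0 -2 0 1;0 0 0 0 -2 0 1;0 0 0 0 -2 0 1"}}

```text
time: 4.65
ee_pos: [0.4785, 0.0219, 0.1699]
ee_rot: [0.709, 1.565, -0.86]
ft_force: [1.2, -3.6, -11.1]
grip_width: 0.1
```

Run:
```python
from h import *
s=r.sense();print(s["ft_force"],s["grip_width"])
go([.425,.0125,.168],toolR([0,0,-1],[1,0,0]));print(pose()[0])
im=optics.capture("wrist");cv2.imwrite("pics/w2.png",im[:,:,::-1])
```

```text
[  1.21569429  -3.59451671 -11.08392062] 0.0995276171601162
rotvec [ 0.002  0.005 -0.004] shift cm [ 0.18 -5.36  0.92] rows>= 1.09
[0.47854863 0.02186975 0.16992891]
```

View pics/w2.png

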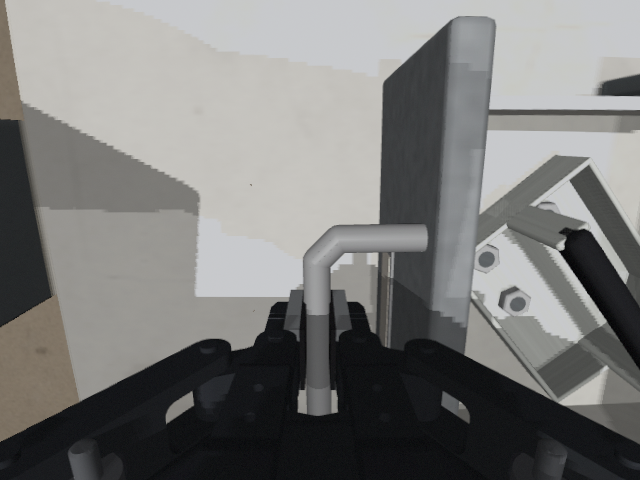

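The bar is gripped at (318,350) and the drawer is partly open. The tray lies diagonally in it, with two nuts visible at (486,259) and (515,301). I'll pull it on to the stop.

Call:
{"op": "apply_moves", "data": {"rows": "0 0 0 0.1 -2 0 1;0 0 0 0 -1.5 0 1;0 0 0 0 -1.2 0 1;0 0 0 0 -0.7 0 1;0 0 0 0 -0.7 0 1;0 0 0 0 -0.7 0 1;0 0 0 0 -0.5 0 1"}}

```text
time: 5.4
ee_pos: [0.4229, 0.0207, 0.1749]
ee_rot: [1.532, 1.508, -0.036]
ft_force: [25.3, -0.2, -37.8]
grip_width: 0.096
```

Call:
{"op": "apply_moves", "data": {"rows": "0 0 0 0 0.2 0 0.65;0 0 0 0 0 0 0.65;0 0 0 0 0 0 0.65;0 0 0 0 0 0 0.65;0 0 0 -3 0 0 0.65;0 0 0 -4 0 0 0.65;0 0 0 -4 0 0 0.65;0 0 0 -4 0 0 0.65;0 0 0 -3 0 0 0.65;0 0 0 0 0 0 0.65"}}

```text
time: 6.4
ee_pos: [0.4107, 0.022, 0.3658]
ee_rot: [1.562, 1.501, -0.006]
ft_force: [1.1, -0.2, -0.1]
grip_width: 0.35
```

Run:
```python
from h import *
go([.49,.012,.38],toolR([0,0,-1],[1,0,0]));print(pose()[0])
```

```text
rotvec [ 0.003  0.001 -0.069] shift cm [-0.87  8.01  1.02] rows>= 1.62
[0.4106827  0.02198488 0.36577119]
```

Call:
{"op": "apply_moves", "data": {"rows": "0 0 -0.07 -0.3 4 0.7 0.3;0 0 0 -0.3 4 0.7 0.3;0 0 0 0 4 0.7 0.3;0 0 0 0 1.5 0 0.3;0 0 0 0 0 0 0.3"}}

```text
time: 6.9
ee_pos: [0.5455, 0.0017, 0.3723]
ee_rot: [-1.577, 1.565, 3.139]
ft_force: [-0.6, -0.2, 0.2]
grip_width: 0.699
```

Run:
```python
from h import *
print(pose()[0],r.sense()["ee_rot"])
import json
ci=optics.camera_info("wrist");im=optics.capture("wrist");cv2.imwrite("pics/w3.png",im[:,:,::-1])
np.save("ci3.npy",ci,allow_pickle=True)
s=optics.capture("scene");cv2.imwrite("pics/scene3.png",s[:,:,::-1])
```

```text
[0.54551815 0.00167925 0.37229664] [-1.57709042  1.5646076   3.13878981]
```

View pics/w3.png

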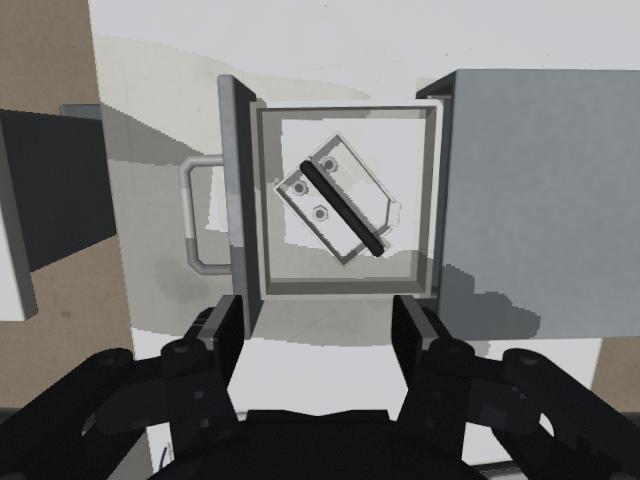

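The wrist view shows the drawer fully open. The bar runs from (305,165) to (379,251), the pouring corner with its lip is on the right at (395,213), and the three nuts are at (299,188), (320,213) and (329,164).

Run:
```python
from h import *
ci=np.load("ci3.npy",allow_pickle=True).item()
g=cv2.imread("pics/w3.png").max(2);m=np.zeros_like(g);m[150:268,275:415]=255
b=((g<45)&(m>0)).astype(np.uint8);n,L,S,_=cv2.connectedComponentsWithStats(b);i=1+S[1:,4].argmax()
c=np.argwhere(L==i)[:,::-1].astype(np.float32);rc=cv2.minAreaRect(c);print(rc,S[i,4])
P=[onz("wrist",u,.100,ci) for u in cv2.boxPoints(rc)];P=np.array(P);print(P.round(4),P.mean(0),[np.linalg.norm(P[k]-P[k-1]).round(3) for k in range(4)])
print("pour",onz("wrist",(391,213),.04,ci))
d=P[1]-P[0] if np.linalg.norm(P[1]-P[0])>np.linalg.norm(P[2]-P[1]) else P[2]-P[1]
d=d/np.linalg.norm(d)*np.sign(d[0]);print("tray x dir",d,np.degrees(np.arctan2(d[1],d[0])))
c0=P.mean(0);y=np.array([-d[1],d[0],0]);print("pred pour",c0+d*.0449+y*.0319)
for u in[(299,188),(320,213),(329,164)]:
    q=onz("wrist",u,.033,ci)-c0;print("nut tray",q@d,q@y)
print("handle",onz("wrist",(187,213),.112,ci))
for yy in(y,-y):
    R=toolR([0,0,-1],yy);go([c0[0],c0[1],.25],R);p,R0=pose();print(R.inv().apply(c0-p)*100)
print(r.sense()["joint_positions"])
```

```text
((341.7022705078125, 207.8946075439453), (120.06254577636719, 12.327497482299805), 49.236392974853516) 1421
[[ 0.5265  0.0498  0.1   ]
 [ 0.535   0.0569  0.1   ]
 [ 0.6094 -0.0273  0.1   ]
 [ 0.6008 -0.0353  0.1   ]] [0.56792197 0.01101397 0.1       ] [np.float64(0.113), np.float64(0.011), np.float64(0.112), np.float64(0.012)]
pour [ 0.62430445 -0.00287014  0.04      ]
tray x dir [ 0.66217913 -0.74934558  0.        ] -48.533721945906834
pred pour [ 0.62155794 -0.00150814  0.1       ]
nut tray -0.03822698986934082 -0.025116865994465054
nut tray -0.0023242591206624214 -0.026067739622467178
nut tray -0.03606705408644725 0.016282829200491955
handle [0.42678047 0.00920528 0.112     ]
rotvec [-0.72  -0.002  0.006] shift cm [12.27  2.5  -0.9 ] rows>= 4.8
[27.28435148  2.41438928  0.9208275 ]
rotvec [2.422 0.008 0.003] shift cm [12.27  2.5  -0.9 ] rows>= 16.15
[27.28435148 -2.41438928 -0.9208275 ]
[-1.50402263e-01  2.41733576e-01  1.71897147e-01  1.50722332e+00
 -1.01116657e-03  1.41671733e+00]
```

Call:
{"op": "apply_moves", "data": {"rows": "-0.13 0 0 0 0 0 0.3;-0.13 0 0 0 0 0 0.3;-0.13 0 0 0 0 0 0.3;-0.13 0 0 0 0 0 0.3;-0.13 0 0 0 0 0 0.3;-0.13 0 0 0 0 0 0.3;-0.13 0 0 0 0 0 0.3;-0.13 0 0 0 0 0 0.3;-0.13 0 0 0 0 0 0.3;-0.13 0 0 0 0 0 0.3"}}

```text
time: 8.0
ee_pos: [0.529, 0.0047, 0.3769]
ee_rot: [-2.835, 1.566, -3.05]
ft_force: [-0.8, -0.0, 0.6]
grip_width: 0.7
```

Call:
{"op": "apply_moves", "data": {"rows": "-0.13 0 0 0 0 0 0.3;-0.13 0 0 0 0 0 0.3;-0.13 0 0 0 0 0 0.3;-0.13 0 0 0 0 0 0.3;-0.13 0 0 0 0 0 0.3;-0.13 0 0 0 0 0 0.3;-0.13 0 0 0 0 0 0.3;-0.13 0 0 0 0 0 0.3;-0.13 0 0 0 0 0 0.3;-0.13 0 0 0 0 0 0.3"}}

```text
time: 9.0
ee_pos: [0.5132, 0.0076, 0.382]
ee_rot: [-2.232, 1.57, -1.089]
ft_force: [-0.6, 0.3, -0.6]
grip_width: 0.702
```

Call:
{"op": "apply_moves", "data": {"rows": "-0.13 0 0 0 0 0 0.3;-0.13 0 0 0 0 0 0.3;-0.13 0 0 0 0 0 0.3;-0.13 0 0 0 0 0 0.3;-0.13 0 0 0 0 0 0.3;-0.13 0 0 0 0 0 0.3;-0.13 0 0 0 0 0 0.3;0 0 0 0 0 0 0.3"}}

```text
time: 9.8
ee_pos: [0.5005, 0.0099, 0.3858]
ee_rot: [-2.451, 1.566, -0.355]
ft_force: [-0.8, 0.0, -0.5]
grip_width: 0.701
```

```bash
cat > g.py <<'E'
from h import *
a=np.radians(-48.5);d=np.array([np.cos(a),np.sin(a),0]);y=np.array([-d[1],d[0],0])
RG=toolR([0,0,-1],-y);print(pose()[0].round(4),r.sense()["joint_positions"].round(3));go([.568,.011,.146],RG)
E
python3 g.py
```

```text
[0.5005 0.0099 0.3858] [-1.470e-01  1.590e-01  9.800e-02  1.504e+00 -1.000e-03 -2.243e+00]
rotvec [-0.199 -0.004  0.003] shift cm [24.02 -5.81 -3.2 ] rows>= 4.98
```

Call:
{"op": "apply_moves", "data": {"rows": "-0.1 0 0 0 0 0 0.2;-0.1 0 0 0 0 0 0.2;0 0 0 2 -1.7 -1.4 0.2;0 0 0 3 -1.7 -1.4 0.2;0 0 0 4 -1.7 -1.4 0.2;0 0 0 4 0 0 0.2;0 0 0 4 0 0 0.2;0 0 0 0 0 0 0.2"}}

```text
time: 10.6
ee_pos: [0.5632, 0.013, 0.2161]
ee_rot: [-2.487, 1.557, -0.216]
ft_force: [-1.8, -0.1, -0.3]
grip_width: 0.798
```

```bash
python3 g.py; python3 -c "
from h import *
ci=optics.camera_info('wrist');cv2.imwrite('pics/w4.png',optics.capture('wrist')[:,:,::-1])
a=np.radians(-48.5);d=np.array([np.cos(a),np.sin(a),0]);c=np.array([.568,.011,.1]);print(proj('wrist',[c,c+.056*d,c-.056*d],ci).round(0).tolist())"
```

```text
[0.5632 0.013  0.2161] [-1.250e-01  3.130e-01 -1.290e-01  1.115e+00 -1.000e-03 -2.397e+00]
rotvec [-0.024 -0.011  0.009] shift cm [ 7.02 -0.18 -0.38] rows>= 1.41
[[315.0, 269.0], [313.0, 160.0], [318.0, 363.0]]
```

View pics/w4.png

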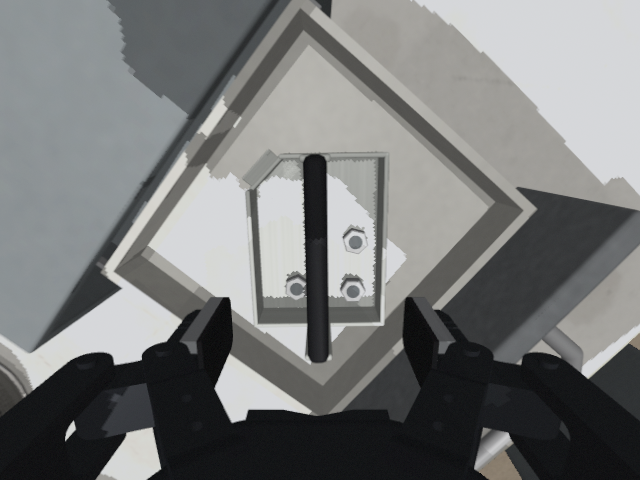

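The bar runs from (314,155) to (317,360), where predicted, and the pouring corner is at the upper left, (262,170). I'll go down and grip.

Call:
{"op": "apply_moves", "data": {"rows": "-0.02 -0.01 0.01 0 -0.2 -0.4 0.2;0 0 0 2 0 0 0.2;0 0 0 2 0 0 0.2;0 0 0 2 0 0 0.2;0 0 0 1 0 0 0.2;0 0 0 0 0 0 0.2"}}

```text
time: 11.25
ee_pos: [0.5752, 0.0096, 0.1635]
ee_rot: [-2.519, 1.547, -0.229]
ft_force: [-0.1, -0.5, 0.8]
grip_width: 0.799
```

```bash
python3 g.py
```

```text
[0.5752 0.0096 0.1635] [-1.280e-01  3.650e-01 -1.950e-01  9.880e-01 -2.000e-03 -2.418e+00]
rotvec [-0.005 -0.019  0.014] shift cm [1.73 0.47 0.61] rows>= 0.38
```

Call:
{"op": "apply_moves", "data": {"rows": "0 -0.02 0.015 0 0.3 0.5 0.2;0 0 0 0.8 0.2 0.2 0.2;0 0 0 0.8 0 0 0.2;0 0 0 0 0 0 0.2"}}

```text
time: 11.65
ee_pos: [0.5678, 0.0115, 0.1506]
ee_rot: [-2.518, 1.569, -0.228]
ft_force: [0.2, -0.7, -0.5]
grip_width: 0.798
```

```bash
python3 g.py
```

```text
[0.5678 0.0115 0.1506] [-0.127  0.374 -0.216  0.979 -0.    -2.417]
rotvec [-0.005 -0.001  0.001] shift cm [ 0.46  0.02 -0.05] rows>= 0.09
```

Call:
{"op": "apply_moves", "data": {"rows": "0 0 0 0.4 0 0 0.2;0 0 0 0 0 0 1;0 0 0 0 0 0 1;0 0 0 0 0 0 1;0 0 0 0 0 0 1;0 0 0 0 0 0 1;0 0 0 0 0 0 1;0 0 0 0 0 0 1;0 0 0 0 0 0 1", "force": 90}}

```text
time: 12.55
ee_pos: [0.5678, 0.0115, 0.1463]
ee_rot: [-2.545, 1.569, -0.255]
ft_force: [-0.4, -0.7, -0.9]
grip_width: 0.123
```

Call:
{"op": "apply_moves", "data": {"rows": "0 0 0 -1 0 0 1;0 0 0 -1.5 0 0 1;0 0 0 -2 0 0 1;0 0 0 -2.5 0 0 1;0 0 0 -2.5 0 0 1;0 0 0 -2.5 0 0 1;0 0 0 -2.5 0 0 1;0 0 0 -2.5 0 0 1;0 0 0 -2 0 0 1;0 0 0 -1 0 0 1"}}

```text
time: 13.55
ee_pos: [0.565, 0.012, 0.3566]
ee_rot: [0.766, 1.566, 3.056]
ft_force: [0.5, 0.0, -3.3]
grip_width: 0.124
```

```bash
python3 g.py;python3 -c "
from h import *
print(r.sense()['ft_force'],r.sense()['grip_width'])"
```

```text
[0.565  0.012  0.3566] [-0.127  0.279  0.183  1.479 -0.    -2.417]
rotvec [-0.005  0.003 -0.003] shift cm [21.05 -0.22 -0.34] rows>= 4.21
[ 0.51920133  0.01537775 -3.27949885] 0.12357393119926516
```

Call:
{"op": "apply_moves", "data": {"rows": "0.06 0 0 0 0 0 1;0.12 0 0 0 0 0 1;0.12 0 0 0 0 0 1;0.12 0 0 0 0 0 1;0.12 0 0 0 0 0 1;0.12 0 0 0 0 0 1;0.12 0 0 0 0 0 1;0.12 0 0 0 0 0 1;0.12 0 0 0 0 0 1;0.12 0 0 0 0 0 1"}}

```text
time: 14.55
ee_pos: [0.5631, 0.0124, 0.3567]
ee_rot: [1.939, 1.562, 3.046]
ft_force: [0.0, -0.6, -3.1]
grip_width: 0.116
```

Call:
{"op": "apply_moves", "data": {"rows": "0.12 0 0 0 0 0 1;0.12 0 0 0 0 0 1;0.12 0 0 0 0 0 1;0.12 0 0 0 0 0 1;0.12 0 0 0 0 0 1;0.12 0 0 0 0 0 1;0.12 0 0 0 0 0 1;0.12 0 0 0 0 0 1;0.12 0 0 0 0 0 1;0.06 0 0 0 0 0 1"}}

```text
time: 15.55
ee_pos: [0.5607, 0.0128, 0.3535]
ee_rot: [3.121, 1.551, 3.037]
ft_force: [0.1, 1.1, -2.4]
grip_width: 0.124
```

Call:
{"op": "apply_moves", "data": {"rows": "0 -0.03 0.03 0 0 0 1;0 -0.03 0.03 0 0 0 1;0 -0.03 0.03 0 0 0 1;0 -0.03 0.03 0 0 0 1;0 -0.03 0.03 0 0 0 1;0 -0.03 0.03 0 0 0 1;0 -0.03 0.03 0 0 0 1;0 -0.03 0.03 0 0 0 1;0 -0.03 0.03 0 0 0 1;0 -0.03 0.03 0 0 0 1"}}

```text
time: 16.55
ee_pos: [0.5579, 0.0137, 0.3494]
ee_rot: [0.84, 1.154, 0.749]
ft_force: [0.4, -0.6, -4.4]
grip_width: 0.123
```

```bash
cat > t.py <<'E'
from h import *
import sys
p,R=pose();M=R.as_matrix();tx,ty,tz=-M[:,2],-M[:,1],-M[:,0]
print("pos",p.round(3),"tilt",np.degrees(np.arccos(tz[2])).round(1),"drop x,y",tx[2].round(3),ty[2].round(3),r.sense()["joint_positions"].round(2),r.sense()["ft_force"].round(1),r.sense()["grip_width"].round(3))
ci=optics.camera_info("wrist");im=optics.capture("wrist")[:,:,::-1].copy();cv2.imwrite(f"pics/{sys.argv[1]}.png",im)
g=p+M[:,0]*.054;o=g-tz*.070
print("pour px",proj("wrist",[o+tx*.0449+ty*.0319+tz*.003],ci).round(0))
E
python3 t.py w5
```

```text
Traceback (most recent call last):
  File "t.py", line 4, in <module>
    print("pos",p.round(3),"tilt",np.degrees(np.arccos(tz[2])).round(1),"drop x,y",tx[2].round(3),ty[2].round(3),r.sense()["joint_positions"].round(2),r.sense()["ft_force"].round(1),r.sense()["grip_width"].round(3))
                                                                                                                                                                                      ^^^^^^^^^^^^^^^^^^^^^^^^^^^^^
AttributeError: 'float' object has no attribute 'round'
```

Call:
{"op": "apply_moves", "data": {"rows": "0 -0.03 0.03 0 0 0 1;0 -0.03 0.03 0 0 0 1;0 -0.03 0.03 0 0 0 1;0 -0.03 0.03 0 0 0 1;0 -0.03 0.03 0 0 0 1;0 -0.03 0.03 0 0 0 1;0 0 0 0 0 0 1;0 0 0 0 0 0 1;0 0 0 0 0 0 1;0 0 0 0 0 0 1"}}

```text
time: 17.55
ee_pos: [0.5536, 0.0135, 0.3456]
ee_rot: [0.832, 0.901, 0.733]
ft_force: [1.0, 0.7, -3.4]
grip_width: 0.12
```

```bash
sed -i 's/,r.sense()\["grip_width"\].round(3))/,r.sense()["grip_width"])/;s/\["ft_force"\].round(1)/["ft_force"]/' t.py; python3 t.py w5
```

```text
pos [0.554 0.014 0.346] tilt 38.4 drop x,y -0.418 -0.459 [-0.36  0.05 -0.27  0.9   0.58 -0.15] [ 0.95328407  0.65015485 -3.38399   ] 0.11982020141601284
pour px [[254. 188.]]
```

View pics/w5.png

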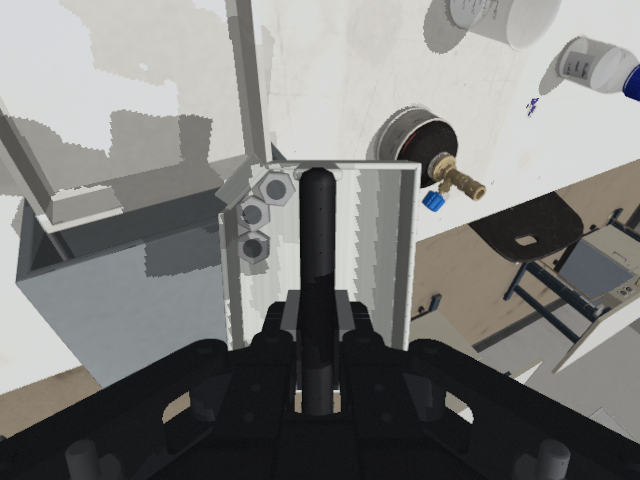

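All three nuts lie together in the pouring corner, at (275,188), (254,213) and (253,248), and the tilt is 38°. I'll check their distances in tray coordinates, that they are still, and that the other items have not moved.

Run:
```python
from h import *
p,R=pose();M=R.as_matrix();B=np.c_[-M[:,2],-M[:,1],-M[:,0]];o=p+M[:,0]*.054-B[:,2]*.070
ci=optics.camera_info("wrist")
for u in[(276,189),(254,213),(254,248)]:
    c,d=ray("wrist",u,ci);c=B.T@(c-o);d=B.T@d;q=c+d*(.0114-c[2])/d[2];print(q.round(4),"to corner",np.linalg.norm(q[:2]-[.0449,.0319]).round(4))
im=optics.capture("wrist")[:,:,::-1];print("nut area change",cv2.absdiff(im,cv2.imread("pics/w5.png"))[160:270,225:300].max())
s=optics.capture("scene")[:,:,::-1];a=cv2.imread("pics/scene0.png")
df=cv2.absdiff(s,a).max(2)
for n,(x0,x1,y0,y1) in dict(flask=(378,408,125,166),dish=(430,462,146,175),beaker=(245,290,390,445)).items():print(n,np.percentile(df[y0:y1,x0:x1],95))
cv2.imwrite("pics/scene6.png",s)
```

```text
[0.0455 0.0197 0.0114] to corner 0.0122
[0.0337 0.031  0.0114] to corner 0.0113
[0.0157 0.0318 0.0114] to corner 0.0292
nut area change 55
flask 109.54999999999995
dish 108.0
beaker 17.0
```

View pics/scene6.png

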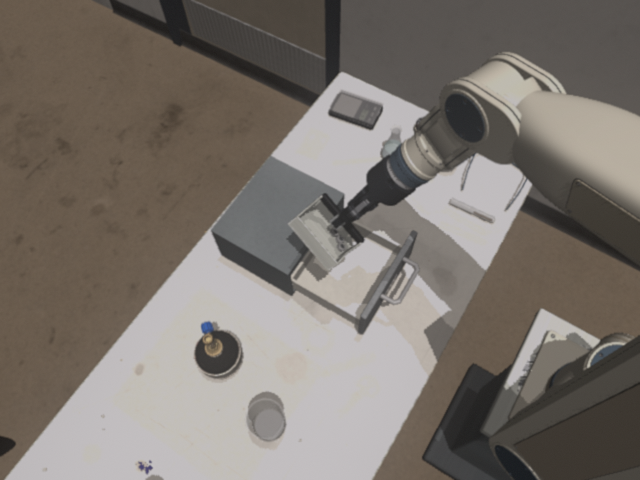

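The nuts are 12, 11 and 29 mm from the corner point, touching one another in a chain. The arm hides the flask and dish in the view, but nothing went near them. I'll hold briefly to confirm the nuts are at rest.

Call:
{"op": "apply_moves", "data": {"rows": "0 0 0 0 0 0 1;0 0 0 0 0 0 1;0 0 0 0 0 0 1;0 0 0 0 0 0 1;0 0 0 0 0 0 1;0 0 0 0 0 0 1"}}

```text
time: 18.3
ee_pos: [0.5538, 0.0137, 0.3456]
ee_rot: [0.832, 0.9, 0.733]
ft_force: [0.4, -0.9, -3.9]
grip_width: 0.121
```

```bash
python3 t.py w7
python3 - <<'E'
from h import *
a=cv2.imread("pics/w5.png",0)[165:270,228:298].astype(np.float32);b=cv2.imread("pics/w7.png",0)
for n,(u,v) in enumerate([(276,189),(254,213),(254,248)]):
    t=cv2.imread("pics/w5.png",0)[v-16:v+16,u-16:u+16];m=cv2.matchTemplate(b[v-26:v+26,u-26:u+26],t,cv2.TM_CCOEFF_NORMED);_,s,_,l=cv2.minMaxLoc(m);print("nut shift px",l[0]-10,l[1]-10,round(s,3))
s=optics.capture("side")[:,:,::-1];c=cv2.imread("pics/side0.png")
d=cv2.absdiff(s,c).max(2)
print("side view: flask",np.percentile(d[193:228,228:248],95),"dish",np.percentile(d[181:198,240:262],95),"beaker",np.percentile(d[255:297,465:496],95))
E
```

```text
pos [0.554 0.014 0.346] tilt 38.4 drop x,y -0.419 -0.459 [-0.36  0.05 -0.27  0.9   0.58 -0.15] [ 0.38409674 -0.89856729 -3.88276334] 0.12111132819102961
pour px [[254. 188.]]
nut shift px 2 -2 0.985
nut shift px 2 -2 0.923
nut shift px 0 -2 0.936
side view: flask 9.0 dish 9.0 beaker 9.0
```

The side view shows the flask, beaker and dish untouched. The nuts crept about 1 mm towards the corner, so I'll tilt slightly more towards +x to seat them, and hold.

Call:
{"op": "apply_moves", "data": {"rows": "0 -0.03 0 0 0 0 1;0 -0.03 0 0 0 0 1;0 -0.03 0 0 0 0 1;0 0 0 0 0 0 1;0 0 0 0 0 0 1;0 0 0 0 0 0 1;0 0 0 0 0 0 1;0 0 0 0 0 0 1;0 0 0 0 0 0 1;0 0 0 0 0 0 1"}}

```text
time: 19.4
ee_pos: [0.5543, 0.0134, 0.3456]
ee_rot: [0.756, 0.837, 0.634]
ft_force: [0.5, 0.1, -3.1]
grip_width: 0.122
```

```bash
python3 t.py w8
```

```text
pos [0.554 0.013 0.346] tilt 42.0 drop x,y -0.487 -0.459 [-0.36  0.01 -0.35  0.76  0.6  -0.1 ] [ 0.47819553  0.10879791 -3.12329877] 0.1221633795772018
pour px [[254. 188.]]
```

Call:
{"op": "apply_moves", "data": {"rows": "0 0 0 0 0 0 1;0 0 0 0 0 0 1;0 0 0 0 0 0 1;0 0 0 0 0 0 1;0 0 0 0 0 0 1;0 0 0 0 0 0 1;0 0 0 0 0 0 1;0 0 0 0 0 0 1;0 0 0 0 0 0 1;0 0 0 0 0 0 1"}}

```text
time: 20.45
ee_pos: [0.5543, 0.0134, 0.3456]
ee_rot: [0.756, 0.837, 0.634]
ft_force: [-0.7, -0.8, -3.1]
grip_width: 0.122
```

```bash
python3 t.py w9
python3 - <<'E'
from h import *
a=cv2.imread("pics/w8.png",0);b=cv2.imread("pics/w9.png",0)
print(cv2.phaseCorrelate(a[165:270,235:298].astype(np.float32),b[165:270,235:298].astype(np.float32)))
cv2.imwrite("pics/w9c.png",cv2.resize(cv2.imread("pics/w9.png")[140:300,200:430],None,fx=3,fy=3))
E
```

```text
pos [0.554 0.013 0.346] tilt 42.0 drop x,y -0.487 -0.459 [-0.36  0.01 -0.35  0.76  0.6  -0.1 ] [-0.72362228 -0.76223775 -3.14323881] 0.1220116481052133
pour px [[254. 188.]]
((-0.02921581023662867, 0.01821142181265145), 1.0134385633799765)
```

View pics/w9c.png

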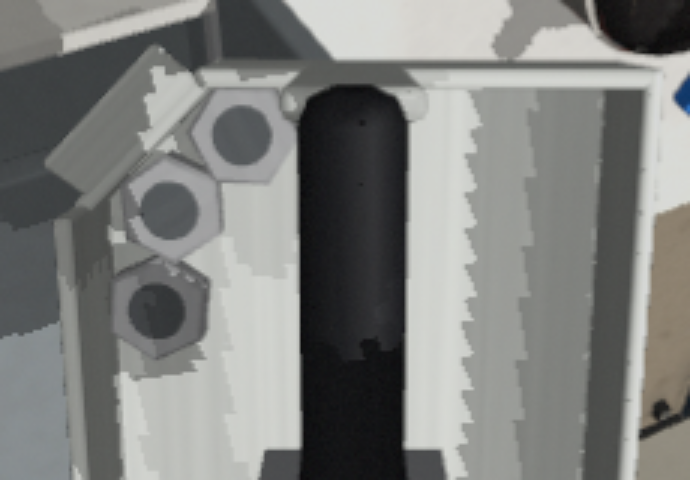

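The nuts are at rest (0.03 px of shift over 1 s), touching one another against the low slanting wall. They appear in the crop at (242,135), (170,210) and (157,305). I'm handing the job in.

```bash
python3 -c "
from rig import workorder
print(workorder.hand_in())"
```

```text
the job is handed in; nothing more can be done
None
```

The job is handed in at about 20.5 s. The drawer is open, and the arm is still holding the tray up by its bow handle, tilted 42° towards the pouring corner.

- **Drawer:** I pulled it until it met the stop, with about 25 N of resistance. The handle then measured x ≈ 0.427 m, about 0.175 m from where it started.
- **Tray:** It is gripped at 90 N and held about 0.2 m above where it stood. The wrist force of about 3 N fits its weight.
- **Nuts:** All three touch one another in the pouring corner and did not move over the last second before hand-in (0.03 px). Two lie against the slanting wall, 11–12 mm from the corner point. The third is behind them along the +y wall, about 29 mm away. Those distances were measured at 38°, just before the last 4° of tilt.
- **Earlier disagreement:** The first stillness check, at 38°, failed: the nuts were still creeping about 1 mm towards the corner. I added the last 4° and held until they settled.
- **Flask, beaker and dish:** The side view showed no change in any of the three. In the scene view the arm hid the flask and dish, so that check told me nothing about them.

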